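Clamp a glued tray in the bench clamp

TASK

Stand the small glued wooden tray upright, open side up, centred and square on the narrow raised rail of the bench clamp, between its jaws, and let go of it. Then pump the clamp's trigger until the ram's sprung nose pad has pressed the tray against the fixed jaw and is itself pushed in about half-way, never to its stop, which would crush the tray. Move the ram only with the trigger, leave the other things on the bench alone, and finish while still holding the trigger squeezed, because the clamp slackens when it is let go.

Things in the scene. Friction and masses are not known exactly. Their poses are not given: they have to be found in the camera images.
- clamp: Bench clamp with a caulk-gun action, fixed to the bench; dark wooden base 340 x 90 x 12 mm, from x = -110 to +230 mm. Origin on the bench under the trigger pivot; x points along the ram towards the fixed jaw (the ram advances along +x), y across, z up. Two grey cheek plates about the origin (70 mm long in x, 42 mm apart over all, 138 mm high) hide the ratchet pawl.
- rail: Narrow raised wooden rail on the clamp's base on which the tray must stand: 24 mm wide (y), top 46 mm above the bench, from x = 36 to 180 mm of the clamp, centred on its y = 0. Its origin is the clamp's origin, with the same axes.
- rail_top (a point): Point in the middle of the rail's width, on its top (46 mm above the bench), 130 mm along the clamp's x. Axes as the clamp's.
- anvil: The fixed jaw: upright dark steel plate 60 mm wide, top 92 mm above the bench, at the +x end of the rail, with a rubber facing 50 x 36 mm (49 to 85 mm above the bench). Its origin is the clamp's origin, with the same axes.
- anvil_face (a point): Centre of the fixed jaw's rubber face, 174 mm along the clamp's x, 65 mm above the bench; the face looks to the clamp's -x.
- ram: Toothed steel rod 12 mm square, 60 mm above the bench, with the sprung nose pad at its front. Slides up to 80 mm along the clamp's +x; its origin is the clamp's when fully back (0 to 30 mm ahead at the start). A light brake (3 N) keeps it in place; a harder squeeze slides it back when the trigger is let go. The robot must not push it.
- pad_face (a point): Centre of the front face of the nose pad (black rubber 40 mm wide in y, 36 mm high, 48 to 84 mm above the bench). 79 mm along the clamp's x with the ram fully back and the pad not pressed.
- pad (a joint): How far the sprung nose pad is pushed back into the ram, m: 0 free, 0.018 at its stop. The spring takes 1 N per mm, so this is also the squeeze on the tray: 9 mm = 9 N, about half-way.
- trigger: Upright lever on a pin in the clamp's cheeks, ending in a black rubber crossbar (16 mm thick, 70 mm long, along the clamp's y). Origin at the pivot. At rest it leans 0.2 rad towards the fixed jaw; squeezed, it swings 0.4 rad towards the clamp's -x. A spring returns it when eased back. It takes 2 to 6 N at the crossbar, 6 to 12 N while squeezing the tray.
- trigger_pivot (a point): The trigger's pivot, 126 mm above the clamp's origin. A full stroke moves the ram 15 mm at most, usually 10 (the teeth are 5 mm apart); the ram moves about 0.45 mm per mm of crossbar travel once the pawl has met a tooth, and stays (by its brake) while the trigger is eased back.
- trigger_bar (a point): Middle of the trigger's crossbar, 85 mm from the pivot; at rest 209 mm above the bench and 17 mm along the clamp's x, fully squeezed 17 mm along its -x. Nothing is above the crossbar or within 50 mm before and behind it at its height.
- tray: Small open-topped wooden tray, freshly glued: 44 mm (its x) by 60 mm (its y), 40 mm high, walls 6 mm, about 0.12 kg. Origin at the centre of its underside. It belongs on the rail with its 44 mm size along the clamp's x and its 60 mm size across the rail (either way round), overhanging the rail by 18 mm on both sides.
- tub: Bystander: white plastic tub, 80 mm across, 100 mm high, origin at the centre of its underside.
- tape: Bystander: roll of masking tape lying flat, 90 mm across, 24 mm high, origin at the centre of its underside.
- driver: Bystander: screwdriver lying on the bench, along its x axis.
Not all that is in view belongs to the job. Several things look just like the tray: the one meant starts farthest to the robot's left.

How it is judged:
On the way, in this order (a step that is already met when the one before it is completed fails the run):
1. the tray stands upright and square on the rail, between the jaws, let go (angle between tray's own z axis and vertical below 0.12 rad and z of tray in the frame of rail_top between -0.005 and 0.006 m and y of tray in the frame of rail_top between -0.014 and 0.014 m and angle between the x axis of tray and the x axis of clamp, either way round below 0.2 rad and x of tray in the frame of anvil_face below -0.018 m and contact force between the fingers and tray below 0.1 N and contact force between tray and rail above 0.3 N and contact force between ram and tray below 0.5 N), for 0.2 s.
2. the trigger has driven the pad against the tray (contact force between ram and tray above 1.5 N and contact force between the fingers and trigger above 0.5 N), for 0.1 s.
At the end, for the whole second after the job is handed in: Fingers hold the trigger (over 1.5 N); pad pushed in 5 to 14 mm by the tray (over 4 N), which bears on the fixed jaw (over 3 N), at rest, not fingered, standing on the rail (-5 to +6 mm), upright to 0.12 rad, square to 0.2 rad, centred to 14 mm (angle between tray's own z axis and vertical below 0.12 rad and z of tray in the frame of rail_top between -0.005 and 0.006 m and y of tray in the frame of rail_top between -0.014 and 0.014 m and angle between the x axis of tray and the x axis of clamp, either way round below 0.2 rad and value of joint pad between 0.005 and 0.014 m and contact force between ram and tray above 4 N and contact force between tray and anvil above 3 N and contact force between the fingers and trigger above 1.5 N and contact force between the fingers and tray below 0.1 N and linear speed of tray below 0.01 m/s); the arm keeps its last pose, push and grip.
It fails at once if the tray is crushed: more than 20 N between ram and tray (the pad at its stop) (contact force between ram and tray above 20 N).
It fails at once if the robot pushes the ram or its pad directly (contact force between any of the fingers, the arm and ram above 1.5 N).
It fails at once if a bystander is moved by more than 30 mm (distance of any of tub, tape, driver from where it was at the start of the episode above 0.03 m).
It also fails if it takes over 72 s, if anything falls off the work surface, if the arm or the gripper's body presses on something with over 40 N, if the wrist force passes 120 N, or if a joint passes its speed limit or range.

ROBOT

A 6-joint arm with a two-finger parallel gripper is mounted at the origin on the work surface. World frame = base frame: x ahead of the robot, y to its left, z up, the work surface at z = 0. Lengths are in m, angles in rad, forces in N, time in s.
With the tool pointing down it reaches from about 0.25 to 0.775 m from the base axis. Payload 4 kg.
Tool frame: the origin (TCP) lies midway between the tips of the shut fingers; the grasp point (between the pads) lies 19 mm behind it; z points along the fingers, y is the line along which they close (so a half turn about z gives the same grasp; the last joint's range is limited). The gripper opens to 94 mm and grips with 3 to 60 N. Pads are 16 mm wide; open, the fingers measure 119 mm over their backs; the gripper's body (75 mm by 177 mm) begins 78 mm behind the grasp point.
Start: joints at [-0.103, 0.087, 1.371, -0, 1.684, -0.103], TCP at [0.55, -0, 0.206] pointing down, gripper open.
Joint ranges: [-3.1, 3.1], [-0.76, 2.03], [0.27, 2.55], [-1.08, 4.22], [0.17, 2.65], [-2.57, 2.57]. Speed limits (rad/s): [2.79, 2.79, 3.14, 3.14, 3.14, 3.14].

INTERFACE

Orientations are given as [roll, pitch, yaw] about the fixed x, y, z axes, in that order (R = Rz(yaw) Ry(pitch) Rx(roll)).
In Python, from bench import robot gives the robot as it stands.
- The arm moves only by the tool servo_tool, never from a script. Its argument "moves" is a list of rows, each a list of 5 numbers: the shift along the tool's x, y, z in units of 25 mm (1.0 is 25 mm), then the turn about the tool's z in units of 6 degrees (1.0 is 6 degrees), then the closure, from 0 (fully open) to 1 (shut). In form: [[dx, dy, dz, yaw, gripper], ...]. A call has 1 to 10 rows; each row is the pose to reach, as a shift and turn from the pose commanded when the call began, along the tool's axes at that moment; what a row does not reach only later rows make up. A row lasts 1/12 s, in which the tool goes at most 41.7 mm and 7.16 degrees, less where a joint would pass 70% of its speed; a pose out of reach is approached as far as the arm can. A call with a gripper value outside its range is refused whole. The fingers move at their own pace and stop on an object; the grip force is fixed at half the most. Time passes only in rows, so rows that repeat a pose let the fingers close. It gives the time, the measured TCP pose, the force, the opening and the grip force at its end, in the units of the state.
- robot.get_obs(): the state, without advancing time (a new reading comes with each control period).
- robot.snapshot(name): name is "scene" or "side" or "wrist"; returns a dict with "image" (480x640x3 uint8, blue, green, red), "fx", "fy", "cx", "cy" (pixels), "eye" and "orientation" of the camera in the world; the wrist camera has in their place "T_tool_cam" (4x4, takes a point from camera to tool coordinates, whose origin is the TCP and whose axes are the flange's). Camera axes: x right, y down, z forward; pixel columns grow to the right and rows downward; lengths in m; the calibration is good to about 2 mm. A picture is of the moment at which its call begins: read the wrist's pose just before it. There is no depth.
- robot.close_job(): hands the job in; it is judged then, once.
The state is a dict: "time": time; "joint_positions": joint angles; "qvel": joint speeds; "joint_torque": joint torques, N m; "tool_pos": TCP position; "ee_rot": TCP orientation; "wrist_force": force on the tool from outside, world axes, zero at the start; "wrist_torque": the same for the moment, N m; "width": finger opening in m; "finger_force": force on a finger pad.
Only numpy, scipy, OpenCV 4.12 (cv2) and the standard library are available. Lean on these libraries where they do the work, as an engineer would, in place of code of your own. Each camera call takes 0.05 s, during which the arm holds its last target. There are 200 camera calls.

## Working session

There is one attempt and no reset: what is moved stays moved. The work goes in short steps, Python scripts to look and compute and a tool call to move; the robot and the scene stay as the last step left them, time stands still between calls to the robot, and variables do not carry over. Pictures are saved under pics/ and viewed, at most 10 in all, crops included, and the job is handed in when it is done.

Besides the shell and the picture viewer there is one more tool, called as name([rows], argument=value, ...), one row to a line, values as JSON. servo_tool: Moves the arm, as the interface text tells. Its arguments: {"type":"object","properties":{"moves":{"type":"array"}},"required":["moves"]}

```bash
mkdir -p pics; ls
cat > h.py <<'E'
import numpy as np, cv2
from bench import robot
from scipy.spatial.transform import Rotation as R
def rot(o):
    o=np.array(o,float)
    if o.shape==(3,3): return o
    return R.from_euler('xyz',o).as_matrix() if o.size==3 else R.from_quat(o).as_matrix()
def cam(name,save=None):
    o=robot.get_obs(); s=robot.snapshot(name)
    if name=='wrist':
        T=np.eye(4);T[:3,:3]=rot(o['ee_rot']);T[:3,3]=o['tool_pos'];T=T@np.array(s['T_tool_cam'])
        s['C'],s['Rm']=T[:3,3],T[:3,:3]
    else: s['C'],s['Rm']=np.array(s['eye']),rot(s['orientation'])
    if save: cv2.imwrite('pics/'+save,s['image'])
    return s
def onplane(s,u,v,z):
    d=s['Rm']@np.array([(u-s['cx'])/s['fx'],(v-s['cy'])/s['fy'],1]); return s['C']+d*(z-s['C'][2])/d[2]
def proj(s,p):
    q=s['Rm'].T@(np.array(p)-s['C']); return np.array([s['fx']*q[0]/q[2]+s['cx'],s['fy']*q[1]/q[2]+s['cy']])
E
python3 - <<'E'
from h import *
print(robot.get_obs())
for n in('scene','side','wrist'):
    s=cam(n,n+'0.png'); print(n,{k:v for k,v in s.items() if k!='image'})
a=cv2.imread('pics/scene0.png');cv2.imwrite('pics/scene0.png',a)
E
```

```text
pics
{'time': 0.0, 'joint_positions': array([-1.03118220e-01,  8.79543892e-02,  1.37220391e+00, -1.55760883e-05,
        1.68362654e+00, -1.03125265e-01]), 'qvel': array([-2.40967593e-03,  1.40151844e-04,  2.80734547e-03,  1.00028275e-03,
        1.32187455e-05, -2.49783097e-04]), 'joint_torque': array([ 1.28542815e-03, -3.40182602e+01, -3.02423716e+01,  7.18220207e-02,
        3.29729996e-02, -1.13141955e-04]), 'tool_pos': array([5.49457067e-01, 3.60895731e-05, 2.04330075e-01]), 'ee_rot': array([-3.13941052e+00, -2.10270322e-04,  1.57080141e+00]), 'wrist_force': array([-0.19966995,  0.00519057,  0.21027694]), 'wrist_torque': array([-0.02184852,  0.0452853 ,  0.03441856]), 'finger_force': 0.0, 'width': 0.09397513717185438}
scene {'fx': 458.1489571655742, 'fy': 458.1489571655742, 'cx': 318.2027654673729, 'cy': 241.7608410494896, 'eye': array([1.15608669, 0.28530963, 0.75826677]), 'orientation': array([-2.31925172, -0.00855594,  2.01759481]), 'C': array([1.15608669, 0.28530963, 0.75826677]), 'Rm': array([[-0.4320647 ,  0.61099695, -0.66332709],
       [ 0.90180203,  0.29968795, -0.3113
[... 483 characters left out ...]
ist {'fx': 388.6360825057586, 'fy': 388.6360825057586, 'cx': 327.34084091174077, 'cy': 238.81320214284767, 'T_tool_cam': array([[ 5.91855222e-04, -9.61803461e-01, -2.73740299e-01,
         7.92643488e-02],
       [ 9.99999791e-01,  4.98280280e-04,  4.11365813e-04,
         2.53965052e-03],
       [-2.59253670e-04, -2.73740485e-01,  9.61803556e-01,
        -1.78743823e-01],
       [ 0.00000000e+00,  0.00000000e+00,  0.00000000e+00,
         1.00000000e+00]]), 'C': array([0.55239814, 0.07927232, 0.38319902]), 'Rm': array([[ 9.99998420e-01,  1.02627559e-03, -1.45122831e-03],
       [ 5.90125368e-04, -9.61853845e-01, -2.73563215e-01],
       [-1.67662078e-03,  2.73561927e-01, -9.61852931e-01]])}
```

View pics/scene0.png

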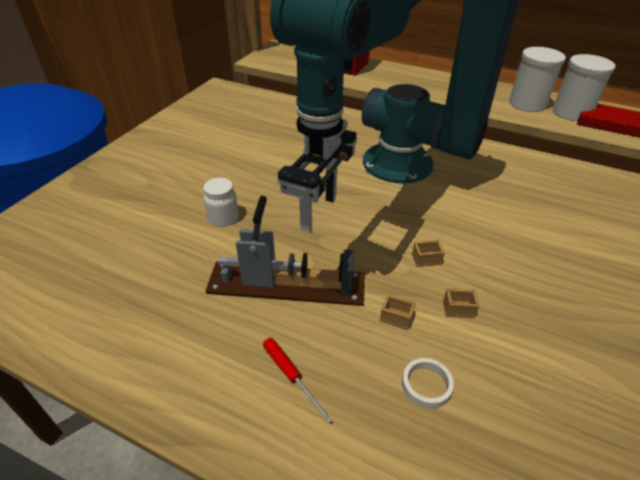

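View pics/side0.png

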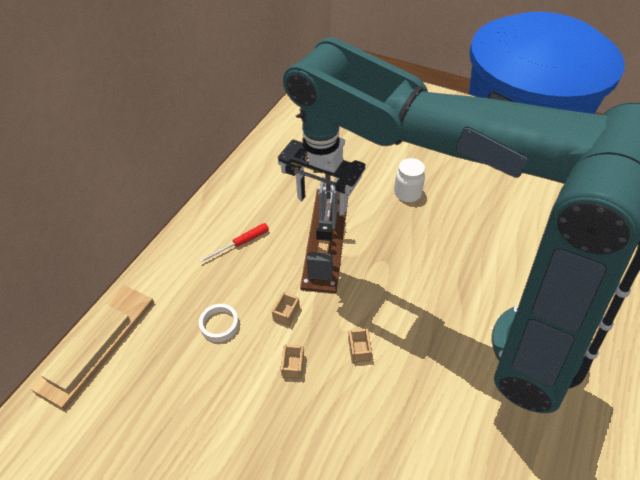

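Scene shows three tray look-alikes at (428,252), (398,311) and (461,302), plus the clamp, tub (221,202), tape (428,383) and driver (295,375). In the side view the trays are at (360,346), (286,308) and (292,361).

Run:
```python
from h import *
sc=cam('scene');si=cam('side')
for n,s,P in(('scene',sc,[(428,252),(398,311),(461,302)]),('side',si,[(360,346),(286,308),(292,361)])):
    for p in P: print(n,p,onplane(s,*p,0.02).round(3))
# clamp rough: base corners z=.012
print('base scene corners',[onplane(sc,*p,.012).round(3) for p in((207,291),(218,262),(363,303),(365,270))])
print('base side corners',[onplane(si,*p,.012).round(3) for p in((302,287),(336,289))])
print('bar',[onplane(sc,*p,.209).round(3) for p in((262,200),(256,221))])
a=sc['image'][225:335,200:490];b=si['image'][190:390,260:390]
a=cv2.resize(a,None,fx=2.75,fy=2.75,interpolation=2);b=cv2.resize(b,(195,300),interpolation=2)
c=np.zeros((600,800,3),np.uint8);c[:a.shape[0],:a.shape[1]]=a;c[300:,:195]=b
w=cv2.resize(cam('wrist')['image'],(400,300));c[300:,400:]=w;cv2.imwrite('pics/crop1.png',c)
```

```text
scene (428, 252) [0.356 0.191 0.02 ]
scene (398, 311) [0.552 0.183 0.02 ]
scene (461, 302) [0.472 0.294 0.02 ]
side (360, 346) [0.356 0.192 0.02 ]
side (286, 308) [0.553 0.18  0.02 ]
side (292, 361) [0.474 0.293 0.02 ]
base scene corners [array([ 0.673, -0.203,  0.012]), array([ 0.59 , -0.232,  0.012]), array([0.557, 0.11 , 0.012]), array([0.466, 0.079, 0.012])]
base side corners [array([0.55 , 0.106, 0.012]), array([0.473, 0.074, 0.012])]
bar [array([ 0.561, -0.116,  0.209]), array([ 0.62 , -0.094,  0.209])]
```

View pics/crop1.png

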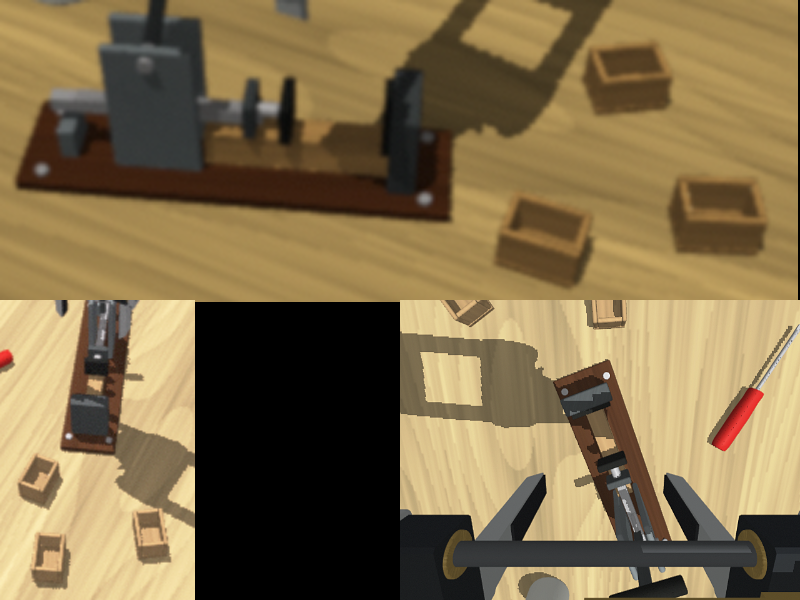

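Candidates: A scene (428,252) at y≈0.19, B (398,311) at y≈0.18, C (461,302) at y≈0.294. The two views agree to 3 mm. Farthest left is C, the right-hand tray in the crop, and it stands upright. I'll move over it for a close measurement.

servo_tool([
  [1.6, -0.6, -1, 0, 0],
  [3.2, -1.2, -1, 0, 0],
  [4.8, -1.8, -1, 0, 0],
  [6.4, -2.4, -1, 0, 0],
  [8, -3, -1, 0, 0],
  [8.8, -3, -1, 0, 0],
  [8.8, -3, -1, 0, 0],
])

```text
time: 0.88
tool_pos: [0.4732, 0.225, 0.2306]
ee_rot: [-3.141, -0.003, 1.578]
wrist_force: [0.3, -0.1, -0.7]
width: 0.0941
finger_force: 0.0
```

Run:
```python
from h import *
s=cam('wrist'); im=s['image']; print(robot.get_obs()['tool_pos'])
c=proj(s,[.473,.294,.02]);print(c)
hsv=cv2.cvtColor(im,cv2.COLOR_BGR2HSV);u,v=c.astype(int)
print(hsv[v-60:v+61:10,u],hsv[v,u-60:u+61:10])
x0,y0=max(u-110,0),max(v-110,0)
cv2.imwrite('pics/close.png',cv2.resize(im[y0:y0+220,x0:x0+220],None,fx=2.5,fy=2.5,interpolation=2));print(x0,y0)
np.save('w1.npy',im)
```

```text
[0.4740596  0.22232361 0.2304317 ]
[324.9239744 139.7527203]
[[ 20  93 187]
 [ 20  92 189]
 [ 20  92 188]
 [ 19 101 126]
 [ 17 107 191]
 [ 18 109 188]
 [ 17 108 186]
 [ 17 110 194]
 [ 17 109 189]
 [ 17 110  97]
 [ 19 106  91]
 [ 20  91 174]
 [ 21  94 174]] [[ 20  94 108]
 [ 20  94 103]
 [ 19  92 103]
 [ 20  93 107]
 [ 16 107 100]
 [ 17 106  96]
 [ 17 108 186]
 [ 17 108 193]
 [ 17 104  96]
 [ 20  92 163]
 [ 20  92 209]
 [ 20  90 222]
 [ 20  93 212]]
214 29
```

View pics/close.png

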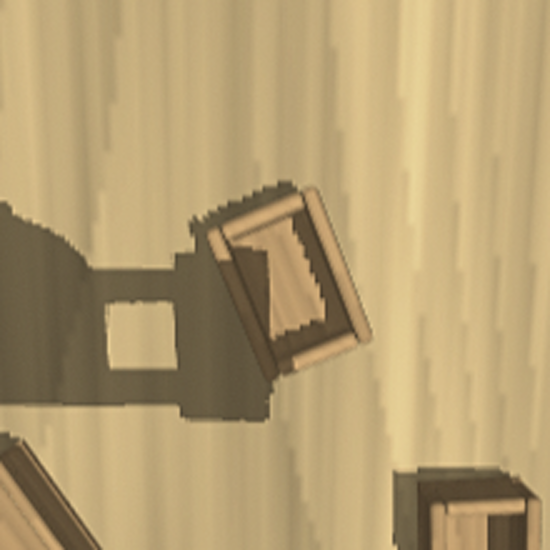

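The close crop shows the target tray upright with an open top. Its rim corners are near crop pixels (208,230), (311,188) and (371,338), and its long side is tilted about 20°.

```bash
cat >> h.py <<'E'
def move(o,target,yaw=None):
    Rm=rot(o['ee_rot']); return (Rm.T@(np.array(target)-o['tool_pos'])/0.025).round(2)
E
python3 - <<'E'
from h import *
o=robot.get_obs();s=cam('wrist')
P=[onplane(s,214+a/2.5,29+b/2.5,.04)[:2] for a,b in((208,230),(311,188),(371,338))]
e1=P[1]-P[0];e2=P[2]-P[1];print(np.linalg.norm(e1),np.linalg.norm(e2),np.degrees(np.arctan2(e1[1],e1[0])),np.degrees(np.arctan2(e2[1],e2[0])))
c=(P[0]+P[2])/2;print(c)
im=s['image'];h=cv2.cvtColor(im,cv2.COLOR_BGR2HSV);m=(((h[...,0]<=18)&(h[...,1]>98))*255).astype(np.uint8)
m=cv2.morphologyEx(m,cv2.MORPH_OPEN,np.ones((3,3)));m=cv2.morphologyEx(m,cv2.MORPH_CLOSE,np.ones((5,5)))
for k in cv2.findContours(m,0,2)[0]:
    if cv2.contourArea(k)>500: print(cv2.contourArea(k),cv2.minAreaRect(k))
print(o['tool_pos'],o['ee_rot'],move(o,[*c,.03]))
E
```

```text
0.04004720195736452 0.05789622598498271 21.485029415783274 -66.38719705747603
[0.47907388 0.28856246]
989.0 ((437.51702880859375, 451.6651611328125), (58.662174224853516, 22.558542251586914), 71.1139144897461)
778.5 ((385.0, 451.0), (48.0, 40.0), 90.0)
2808.5 ((375.1000671386719, 356.29998779296875), (84.11658477783203, 79.05692291259766), 71.56504821777344)
2913.0 ((405.03167724609375, 249.02017211914062), (65.61076354980469, 48.885223388671875), 88.80650329589844)
3102.5 ((216.62838745117188, 240.97975158691406), (61.84374237060547, 54.75263595581055), 54.462318420410156)
3019.0 ((328.6982421875, 138.375732421875), (66.61539459228516, 48.38462448120117), 67.38013458251953)
[0.4740596  0.22232361 0.2304317 ] [-3.14157269e+00 -1.15170637e-04  1.57585517e+00] [2.65 0.21 8.02]
```

servo_tool([
  [0.5, 0, 1, 1.1, 0],
  [1, 0.1, 2, 2.2, 0],
  [1.5, 0.2, 3, 3.4, 0],
  [2, 0.2, 4, 4.5, 0],
  [2.6, 0.2, 4, 5.6, 0],
  [2.65, 0.21, 4, 6.8, 0],
  [2.65, 0.21, 4, 8, 0],
  [2.65, 0.21, 4, 9.2, 0],
  [2.65, 0.21, 4, 10.3, 0],
  [2.65, 0.21, 4, 11.3, 0],
])

```text
time: 1.82
tool_pos: [0.4812, 0.2843, 0.1303]
ee_rot: [3.141, 0.0, 0.379]
wrist_force: [-0.1, 0.8, 0.1]
width: 0.0937
finger_force: 0.0
```

Run:
```python
from h import *
o=robot.get_obs();print(o['tool_pos'],o['ee_rot'],move(o,[.479,.2886,.010]))
a=cv2.imread('pics/wrist0.png');cv2.imwrite('pics/wc.png',cv2.resize(a[40:480,180:560],None,fx=1.35,fy=1.35,interpolation=2))
```

```text
[0.48118529 0.284337   0.13028182] [3.14079889e+00 4.20704263e-04 3.79183823e-01] [-0.02 -0.19  4.81]
```

View pics/wc.png

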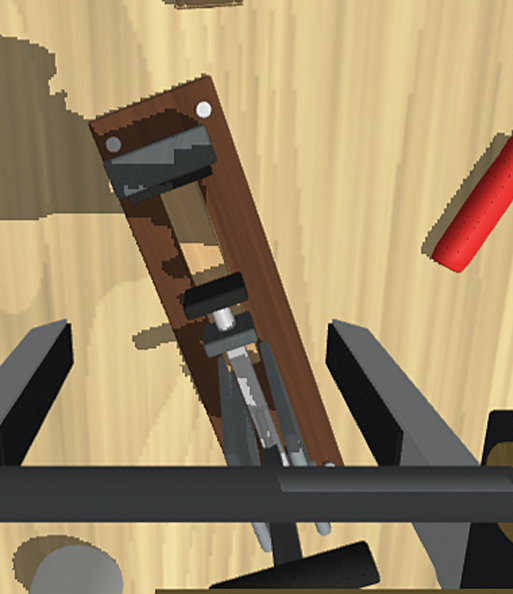

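The wrist view shows the base corners at crop (211,75) and (89,123), the rail between the anvil and the nose pad, and the pad's lower front edge at (183,295)-(243,273).

Run:
```python
from h import *
s0=cam('wrist')
T=np.eye(4);T[:3,:3]=rot([-3.13941052,-2.1e-4,1.57080141]);T[:3,3]=[.549457,.000036,.20433];T=T@s0['T_tool_cam'];s0['C'],s0['Rm']=T[:3,3],T[:3,:3]
f=lambda p,z:onplane(s0,180+p[0]/1.35,40+p[1]/1.35,z)[:2]
A,B,E=f((211,75),.012),f((89,123),.012),f((343,465),.012)
an=lambda d:np.degrees(np.arctan2(d[1],d[0]))
print('front edge',A,B,np.linalg.norm(A-B),an(A-B)+90,'side',an(A-E))
ry=[f(p,.046) for p in((162,195),(190,270),(193,182),(228,270))]
print('rail',an(ry[0]-ry[1]),an(ry[2]-ry[3]))
g=[f(p,z) for p,z in(((183,295),.048),((243,273),.048),((188,318),.084),((247,297),.084))];print('pad',g)
psi=np.radians(an(A-E));x=np.array([np.cos(psi),np.sin(psi)]);y=np.array([-x[1],x[0]])
O=(A+B)/2-.230*x
print('O',O)
# rear corners from scene
sc=cam('scene');r=[onplane(sc,*p,.012)[:2] for p in((207,291),(218,262),(363,303),(365,270))]
print('rear in clamp',[((q-O)@x,(q-O)@y) for q in r])
print('pad in clamp',[((q-O)@x,(q-O)@y) for q in g],'rail',[((q-O)@x,(q-O)@y) for q in ry])
bar=[f(p,.209) for p in((212,588),(375,550))];print('bar in clamp',[((q-O)@x,(q-O)@y) for q in bar])
```

```text
front edge [0.55867732 0.11044175] [0.475729   0.07960148] 0.08849602758993529 110.39518777720137 side 110.13224029557377
rail 109.5449286296727 111.71133539455779
pad [array([ 0.54001134, -0.03178649]), array([ 0.58005079, -0.01632584]), array([ 0.54409507, -0.03436378]), array([ 0.57966199, -0.02084754])]
O [ 0.59636641 -0.12092555]
rear in clamp [(np.float64(-0.10333655883607103), np.float64(-0.043774129182932955)), (np.float64(-0.10211888428273666), np.float64(0.043859554992544146)), (np.float64(0.22985280247095563), np.float64(-0.04266461505489906)), (np.float64(0.23204946223565737), np.float64(0.05333420034815036))]
pad in clamp [(np.float64(0.10308947023534935), np.float64(0.02223121648753074)), (np.float64(0.1038243893026218), np.float64(-0.02068322700376081)), (np.float64(0.09926408313391492), np.float64(0.019284071759383976)), (np.float64(0.09971278260939062), np.float64(-0.018761863925016897))] rail [(np.float64(0.17051204259066755), np.float64(0.011397160223349712)), (np.float64(0.11736074691801415), np.float64(0.011942007848296516)), (np.float64(0.17144818077538246), np.float64(-0.010174224211676738)), (np.float64(0.1086367702105713), np.float64(-0.011905770792588234))]
bar in clamp [(np.float64(0.027825748143297843), np.float64(0.03251064570186221)), (np.float64(0.023333426779071433), np.float64(-0.036255998001482846))]
```

servo_tool([
  [0, -0.2, 1, 0, 0],
  [0, -0.2, 2, 0, 0],
  [0, -0.2, 3.5, 0, 0],
  [0, -0.2, 4.4, 0, 0],
  [0, -0.2, 4.75, 0, 0],
  [0, -0.2, 4.75, 0, 0.5],
  [0, -0.2, 4.75, 0, 0.8],
  [0, -0.2, 4.75, 0, 0.8],
  [0, -0.2, 4.75, 0, 0.8],
  [0, -0.2, 4.75, 0, 0.8],
])

```text
time: 2.75
tool_pos: [0.4798, 0.2917, 0.0139]
ee_rot: [-3.141, -0.004, 0.388]
wrist_force: [0.1, 1.9, 0.7]
width: 0.0643
finger_force: 0.6
```

servo_tool([
  [0, 0, 0, 0, 0.8],
  [0, 0, 0, 0, 0.8],
  [0, 0, 0, 0, 0.8],
  [0, 0, -0.5, 0, 0.8],
  [0, 0, -1.5, 0, 0.8],
  [0, 0, -3, 0, 0.8],
  [0, 0, -4.5, 0, 0.8],
  [0, 0, -6, 0, 0.8],
  [0, 0, -6, 0, 0.8],
])

```text
time: 3.5
tool_pos: [0.4823, 0.2925, 0.1719]
ee_rot: [-3.141, -0.016, 0.388]
wrist_force: [1.1, -0.3, -0.4]
width: 0.0597
finger_force: 30.0
```

```bash
cat >> h.py <<'E'
psi=np.radians(110.2);O=np.array([.5964,-.1209]);cx=np.array([np.cos(psi),np.sin(psi)]);cy=np.array([-cx[1],cx[0]])
def W(x,y,z): return np.r_[O+x*cx+y*cy,z]
E
python3 - <<'E'
from h import *
o=robot.get_obs();s=cam('wrist');print(o['tool_pos'],o['ee_rot'],o['width'],o['finger_force'])
im=s['image']; sc=cam('scene')['image'];p=proj(cam('scene'),o['tool_pos']).astype(int);print(p)
t=W(.137,0,.20);print(t,move(o,t),(o['ee_rot'][2]-psi)*180/np.pi/6)
c=np.zeros((480,640+160,3),np.uint8);c[:,:640]=im;q=sc[max(p[1]-80,0):p[1]+80,p[0]-80:p[0]+80];c[:q.shape[0],640:]=q
cv2.imwrite('pics/held.png',c)
E
```

```text
[0.48228625 0.29250662 0.17188507] [-3.14136628 -0.01632937  0.3875705 ] 0.0597167515601202 29.99912291765213
[477 252]
[0.54909415 0.00767354 0.2       ] [-1.81 11.56 -1.16] -14.665640996031302
```

View pics/held.png

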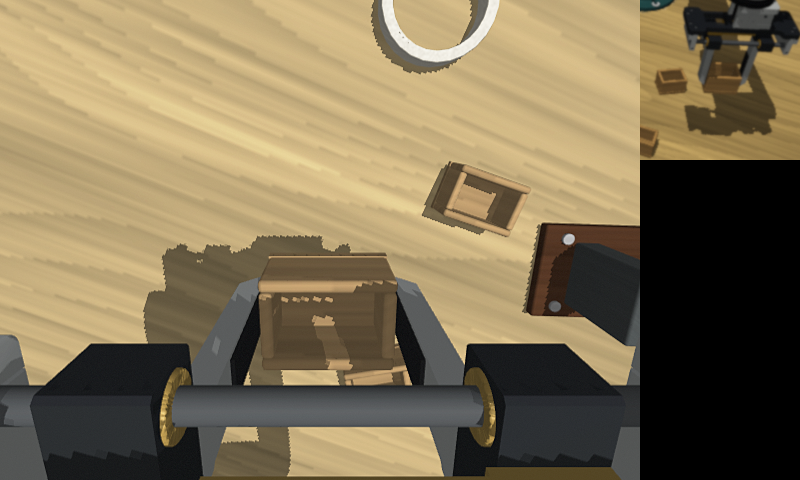

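servo_tool([
  [-0.2, 1.4, -0.6, -1.1, 0.8],
  [-0.4, 2.8, -1.2, -2.2, 0.8],
  [-0.7, 4.2, -1.2, -3.3, 0.8],
  [-0.9, 5.6, -1.2, -4.4, 0.8],
  [-1.1, 7, -1.2, -5.5, 0.8],
  [-1.3, 8.4, -1.2, -6.6, 0.8],
  [-1.5, 9.8, -1.2, -7.7, 0.8],
  [-1.7, 11, -1.2, -8.8, 0.8],
  [-1.8, 11.5, -1.2, -9.9, 0.8],
  [-1.8, 11.5, -1.2, -11, 0.8],
])

```text
time: 4.48
tool_pos: [0.5441, 0.0042, 0.188]
ee_rot: [-3.135, 0.001, 1.54]
wrist_force: [-0.6, 1.1, -1.0]
width: 0.0598
finger_force: 30.0
```

servo_tool([
  [0, 0, 0, -1.1, 0.8],
  [0, 0, 0, -2.2, 0.8],
  [0, 0, 0, -3.3, 0.8],
  [0, 0, 0, -3.7, 0.8],
  [0, 0, 0, -3.7, 0.8],
  [0, 0, 0, -3.7, 0.8],
])

```text
time: 4.98
tool_pos: [0.5441, 0.0077, 0.1892]
ee_rot: [-3.137, -0.002, 1.926]
wrist_force: [0.2, -0.3, -1.3]
width: 0.0599
finger_force: 30.0
```

Run:
```python
from h import *
o=robot.get_obs();s=cam('wrist','w3.png');print(o['tool_pos'],o['ee_rot'],o['width'])
for h in(.024,.0275):
  e=[rot(o['ee_rot']).T@(onplane(s,329,v,o['tool_pos'][2]+h)-o['tool_pos']) for v in(292,368)];print('tray edges in tool x',e[0][0],e[1][0],e[0][1])
t=W(.137,0,.20);print(move(o,t),(o['ee_rot'][2]-psi)*180/np.pi/6)
# redo clamp check: predicted pixels of base far corners and anvil
for n,p in dict(cA=(.23,-.045,.012),cB=(.23,.045,.012),anL=(.174,.03,.092),anR=(.174,-.03,.092),rl=(.16,.012,.046)).items(): print(n,proj(s,W(*p)).round())
```

```text
[0.54408783 0.00769598 0.1892003 ] [-3.13715104e+00 -1.92899476e-03  1.92550321e+00] 0.05987435656476954
tray edges in tool x 0.01051660825195326 -0.027030627627470178 0.0030846464007979976
tray edges in tool x 0.012050079053606852 -0.024648711926888736 0.0030691321942006144
[-0.07  0.19 -0.43] 0.02053460552471067
cA [383. 113.]
cB [280. 113.]
anL [289. 191.]
anR [373. 191.]
rl [317. 199.]
```

View pics/w3.png

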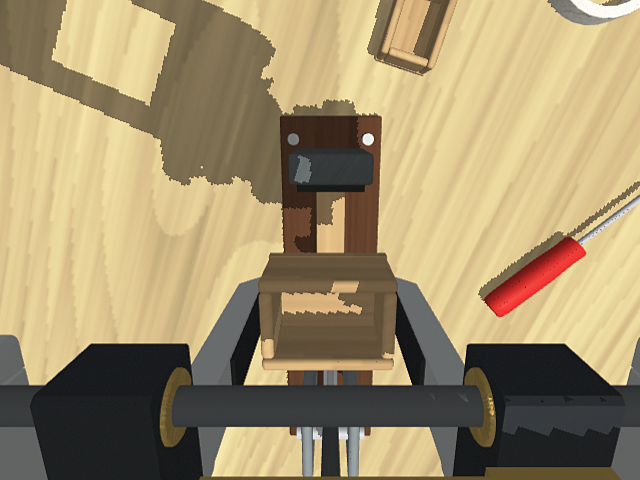

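The view shows the tray square between the fingers, with rim edges at rows 281 and 369, so its centre is about 6 mm behind the TCP and its underside 13 mm below it. The base edge at row 115 and the anvil columns 289–373 match my clamp pose to about 2 mm.

servo_tool([
  [0.17, 0.19, 0, 0, 0.8],
  [0.17, 0.19, 1, 0, 0.8],
  [0.17, 0.19, 2, 0, 0.8],
  [0.17, 0.19, 3, 0, 0.8],
  [0.17, 0.19, 3.8, 0, 0.8],
  [0.17, 0.19, 4.4, 0, 0.8],
  [0.17, 0.19, 4.6, 0, 0.8],
  [0.17, 0.19, 4.6, 0, 0.8],
  [0.17, 0.19, 4.6, 0, 0.8],
])

```text
time: 5.78
tool_pos: [0.5487, 0.0135, 0.0773]
ee_rot: [3.141, 0.0, 1.927]
wrist_force: [-0.4, -0.6, -1.3]
width: 0.0596
finger_force: 30.0
```

Run:
```python
from h import *
o=robot.get_obs();print(o['tool_pos'],o['ee_rot'],o['wrist_force'],move(o,W(.143,0,.06)),(o['ee_rot'][2]-psi)*180/np.pi/6)
s=cam('scene');t=s['image'][190:330,190:380];cv2.imwrite('pics/desc.png',cv2.resize(t,None,fx=4,fy=4,interpolation=2))
```

```text
[0.5487439  0.01351222 0.07726858] [3.14094223e+00 2.25672832e-04 1.92673457e+00] [-0.43368848 -0.59245846 -1.33667256] [ 0.02 -0.07  0.69] 0.03229316037650138
```

View pics/desc.png

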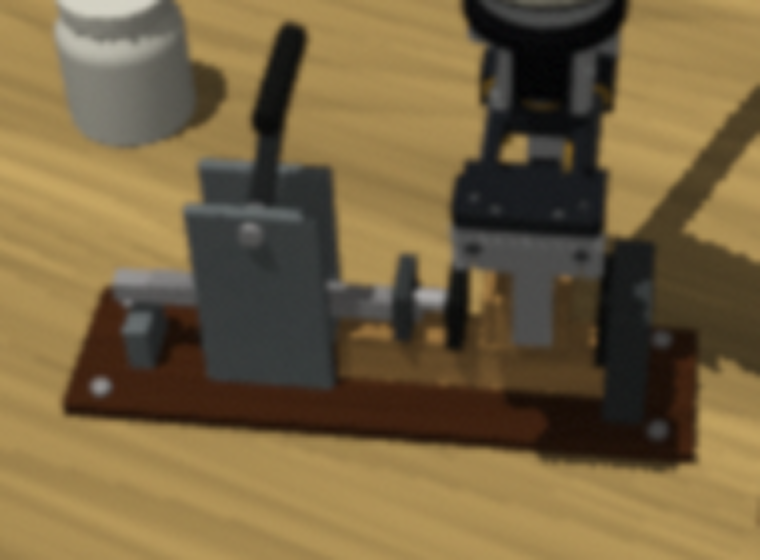

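The tray hangs between the pad (column 465) and the anvil face (column 600) with gaps on both sides. Lowering it onto the rail.

servo_tool([
  [0, -0.07, 0.3, 0, 0.8],
  [0, -0.07, 0.5, 0, 0.8],
  [0, -0.07, 0.6, 0, 0.8],
  [0, -0.07, 0.66, 0, 0.8],
  [0, -0.07, 0.7, 0, 0.8],
  [0, -0.07, 0.7, 0, 0.8],
])

```text
time: 6.33
tool_pos: [0.5466, 0.0127, 0.0597]
ee_rot: [-3.142, 0.0, 1.927]
wrist_force: [-2.5, 0.2, 1.7]
width: 0.0598
finger_force: 30.0
```

servo_tool([
  [0, 0, 0.04, 0, 0.8],
  [0, 0, 0.06, 0, 0.8],
  [0, 0, 0.06, 0, 0.8],
])

```text
time: 6.58
tool_pos: [0.5466, 0.0127, 0.0597]
ee_rot: [3.141, 0.0, 1.927]
wrist_force: [-4.3, -0.3, 8.5]
width: 0.0596
finger_force: 30.0
```

servo_tool([
  [0, 0, -0.04, 0, 0.8],
  [0, 0, -0.04, 0, 0.5],
  [0, 0, -0.04, 0, 0.2],
  [0, 0, -0.04, 0, 0],
  [0, 0, -0.04, 0, 0],
  [0, 0, -0.04, 0, 0],
  [0, 0, -0.04, 0, 0],
  [0, 0, -0.04, 0, 0],
  [0, 0, -0.04, 0, 0],
])

```text
time: 7.33
tool_pos: [0.5466, 0.0127, 0.0586]
ee_rot: [-3.142, -0.0, 1.927]
wrist_force: [-0.4, 0.2, -0.1]
width: 0.0939
finger_force: 0.0
```

servo_tool([
  [0, 0, 0, 0, 0],
  [0, 0, -1, 0, 0],
  [0, 0, -2.2, 0, 0],
  [0, 0, -3.6, 0, 0],
  [0, 0, -5, 0, 0],
  [0, 0, -6.6, 0, 0],
  [0, 0, -8, 0, 0],
  [0, 0, -8, 0, 0],
])

```text
time: 8.0
tool_pos: [0.5498, 0.0125, 0.2684]
ee_rot: [3.127, 0.007, 1.927]
wrist_force: [-0.3, -0.8, 1.0]
width: 0.0941
finger_force: 0.0
```

Run:
```python
from h import *
o=robot.get_obs();s=cam('wrist','w4.png');print(o['tool_pos'],o['ee_rot'])
for n,c in dict(a=(.159,.03,.086),b=(.159,-.03,.086),c=(.115,.03,.086),d=(.115,-.03,.086)).items(): print(n,proj(s,W(*c)).round())
t=cam('scene')['image'][190:330,190:380]
w=s['image'][120:400,180:480]
c=np.zeros((560,800,3),np.uint8);c[:,:500]=0
c[:368,:500]=cv2.resize(t,(500,368));c[280:,500:]=w
cv2.imwrite('pics/placed.png',c)
```

```text
[0.54977812 0.0125064  0.2684397 ] [3.12672693 0.00683925 1.92684776]
a [287. 194.]
b [352. 194.]
c [289. 239.]
d [351. 239.]
```

View pics/placed.png

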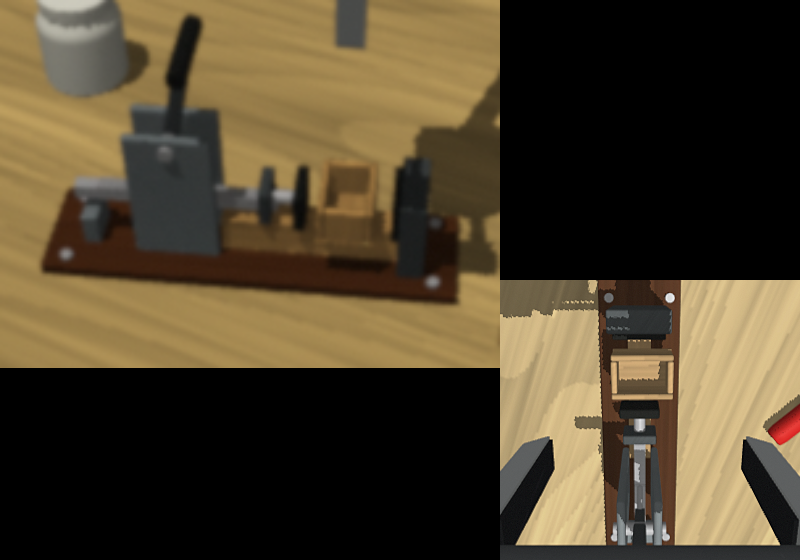

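The tray stands upright and square on the rail, gaps on both sides, within about 4 mm of centre. Next is the trigger.

Run:
```python
from h import *
o=robot.get_obs();print(o['tool_pos'],o['ee_rot'],o['wrist_force'],move(o,W(.055,0,.268)),move(o,W(.055,0,.195)),(o['ee_rot'][2]-psi)*180/np.pi/6)
```

```text
[0.54759946 0.01266514 0.26098759] [3.13714166e+00 2.08795772e-03 1.92689695e+00] [ 1.05384686 -0.34588315 -1.02142102] [-3.49 -0.02 -0.27] [-3.48 -0.04  2.65] 0.03384376260734734
```

servo_tool([
  [-1, -0.02, 0, 0, 1],
  [-2, -0.02, 0, 0, 1],
  [-3, -0.02, 0, 0, 1],
  [-3.5, -0.04, 0, 0, 1],
  [-3.5, -0.04, 0, 0, 1],
  [-3.5, -0.04, 0, 0, 1],
  [-3.5, -0.04, 1, 0, 1],
  [-3.5, -0.04, 2, 0, 1],
  [-3.5, -0.04, 2.6, 0, 1],
  [-3.5, -0.04, 2.6, 0, 1],
])

```text
time: 8.93
tool_pos: [0.5735, -0.0675, 0.1889]
ee_rot: [-3.134, -0.006, 1.928]
wrist_force: [0.6, 0.1, -1.0]
width: 0.0304
finger_force: 0.0
```

```bash
cat > look.py <<'E'
from h import *
import sys
def st():
    o=robot.get_obs();p=o['tool_pos'][:2]-O;f=o['wrist_force']
    print('t',round(o['time'],2),'clampx,y,z',(p@cx).round(4),(p@cy).round(4),o['tool_pos'][2].round(4),'Fx,z',(f[:2]@cx).round(2),f[2].round(2),o['width'].round(3))
    s=cam('wrist');im=s['image']
    # grey profile along clamp x on a strip |y|<6..16 mm at z=.084, resampled to 0.25 mm
    xs=np.arange(.05,.19,.00025);L=[]
    for y in np.r_[np.arange(-.017,-.008,.001),np.arange(.008,.017,.001)]:
        q=np.array([proj(s,W(x,y,.084)) for x in xs],np.float32)
        L.append(cv2.remap(im,q[None,:,0],q[None,:,1],1)[0].max(1))
    return s,xs,np.median(L,0)
E
python3 - <<'E'
from look import *
s,xs,g=st();cv2.imwrite('pics/w5.png',s['image'][100:480,160:480])
print([(round(x*1000),int(v)) for x,v in zip(xs[::8],g[::8])])
E
```

```text
Traceback (most recent call last):
  File "look.py", line 5, in st
    print('t',round(o['time'],2),'clampx,y,z',(p@cx).round(4),(p@cy).round(4),o['tool_pos'][2].round(4),'Fx,z',(f[:2]@cx).round(2),f[2].round(2),o['width'].round(3))
                                                                                                                                                 ^^^^^^^^^^^^^^^^
AttributeError: 'float' object has no attribute 'round'
```

servo_tool([
  [0, 0, -0.1, 0, 1],
  [0, 0, -0.1, 0, 1],
  [0, 0, -0.1, 0, 1],
  [0, 0, -0.1, 0, 1],
  [0, 0, -0.1, 0, 1],
  [0, 0, -0.1, 0, 1],
])

```text
time: 9.43
tool_pos: [0.5765, -0.0697, 0.197]
ee_rot: [3.14, 0.001, 1.927]
wrist_force: [-0.1, 0.1, -0.1]
width: 0.0004
finger_force: 0.0
```

```bash
sed -i "s/o\['width'\].round(3)/o['width']/" look.py
python3 - <<'E'
from look import *
s,xs,g=st();cv2.imwrite('pics/w5.png',s['image'][100:480,160:480])
print([(round(x*1000),int(v)) for x,v in zip(xs[::8],g[::8])])
E
```

```text
t 9.43 clampx,y,z 0.0549 0.001 0.197 Fx,z 0.09 -0.08 0.0004315739318671244
[(50, 73), (52, 72), (54, 77), (56, 92), (58, 95), (60, 98), (62, 96), (64, 97), (66, 95), (68, 100), (70, 101), (72, 101), (74, 85), (76, 47), (78, 44), (80, 44), (82, 87), (84, 98), (86, 97), (88, 93), (90, 93), (92, 86), (94, 47), (96, 34), (98, 34), (100, 35), (102, 34), (104, 24), (106, 21), (108, 56), (110, 54), (112, 53), (114, 85), (116, 160), (118, 165), (120, 118), (122, 107), (124, 107), (126, 106), (128, 127), (130, 111), (132, 107), (134, 109), (136, 109), (138, 116), (140, 153), (142, 163), (144, 166), (146, 167), (148, 205), (150, 209), (152, 107), (154, 208), (156, 214), (158, 135), (160, 53), (162, 56), (164, 58), (166, 91), (168, 93), (170, 22), (172, 22), (174, 45), (176, 43), (178, 40), (180, 75), (182, 104), (184, 104), (186, 105), (188, 104)]
```

View pics/w5.png

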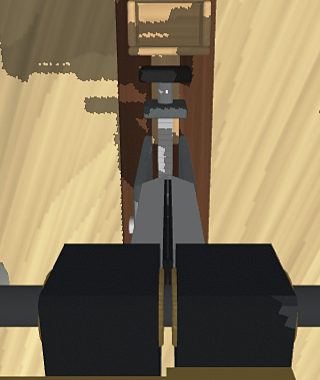

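The wrist view shows the shut fingers ahead of the crossbar, with the collar at (166,107), the pad at (165,73) and the tray at the top all visible. I'll use the profile to track the ram during the strokes.

servo_tool([
  [-0.5, 0.02, 0, 0, 1],
  [-0.8, 0.02, 0, 0, 1],
  [-1, 0.02, 0, 0, 1],
  [-1.2, 0.02, 0, 0, 1],
  [-1.4, 0.02, 0, 0, 1],
  [-1.6, 0.02, 0, 0, 1],
  [-1.8, 0.02, 0, 0, 1],
  [-2, 0.02, 0, 0, 1],
  [-2, 0.02, 0, 0, 1],
])

```text
time: 10.23
tool_pos: [0.5946, -0.1172, 0.1961]
ee_rot: [3.141, 0.0, 1.926]
wrist_force: [0.1, 2.5, 2.4]
width: 0.0005
finger_force: 1.6
```

```bash
cat >> look.py <<'E'
def rep():
    s,xs,g=st();d=np.r_[0,(g<64).astype(int),0];e=np.flatnonzero(np.diff(d))
    print('dark',[(round((xs[a]*1000),1),round(xs[b-1]*1000,1)) for a,b in zip(e[::2],e[1::2]) if b-a>8])
    d=np.r_[0,(g>105).astype(int),0];e=np.flatnonzero(np.diff(d))
    print('bright',[(round((xs[a]*1000),1),round(xs[b-1]*1000,1)) for a,b in zip(e[::2],e[1::2]) if b-a>8 and xs[a]>.1])
if __name__=='__main__': rep()
E
python3 look.py
```

```text
t 10.23 clampx,y,z 0.0041 0.0004 0.1961 Fx,z 2.36 2.43 0.0004740395995362752
dark [(np.float64(50.0), np.float64(81.3)), (np.float64(88.3), np.float64(101.3)), (np.float64(104.0), np.float64(115.8)), (np.float64(160.5), np.float64(189.8))]
bright [(np.float64(116.5), np.float64(122.3)), (np.float64(123.3), np.float64(147.8)), (np.float64(148.5), np.float64(160.3))]
```

servo_tool([
  [0.3, 0, 0, 0, 1],
  [0.8, 0, 0, 0, 1],
  [1.3, 0, 0, 0, 1],
  [1.5, 0, 0, 0, 1],
  [1.5, 0, 0, 0, 1],
])

```text
time: 10.7
tool_pos: [0.5805, -0.0797, 0.1964]
ee_rot: [3.142, 0.001, 1.929]
wrist_force: [-0.3, -0.2, 0.0]
width: 0.0007
finger_force: 0.0
```

```bash
python3 look.py
```

```text
t 10.7 clampx,y,z 0.0441 0.0007 0.1964 Fx,z -0.13 0.05 0.00065621597239123
dark [(np.float64(79.3), np.float64(83.0)), (np.float64(88.0), np.float64(116.0)), (np.float64(167.3), np.float64(179.5))]
bright [(np.float64(117.3), np.float64(122.3)), (np.float64(123.0), np.float64(126.8)), (np.float64(127.8), np.float64(151.5)), (np.float64(153.8), np.float64(159.8))]
```

servo_tool([
  [-0.4, 0, 0, 0, 1],
  [-0.6, 0, 0, 0, 1],
  [-0.8, 0, 0, 0, 1],
  [-1, 0, 0, 0, 1],
  [-1.2, 0, 0, 0, 1],
  [-1.4, 0, 0, 0, 1],
  [-1.5, 0, 0, 0, 1],
  [-1.5, 0, 0, 0, 1],
])

```text
time: 11.42
tool_pos: [0.5945, -0.1171, 0.1962]
ee_rot: [3.141, 0.0, 1.926]
wrist_force: [-0.5, 2.9, 1.8]
width: -0.0
finger_force: 1.6
```

```bash
python3 look.py
```

```text
t 11.42 clampx,y,z 0.0042 0.0004 0.1962 Fx,z 2.91 1.78 -4.3025332772481475e-05
dark [(np.float64(50.0), np.float64(89.0)), (np.float64(98.5), np.float64(101.5)), (np.float64(112.8), np.float64(125.5)), (np.float64(164.8), np.float64(189.8))]
bright [(np.float64(126.3), np.float64(132.0)), (np.float64(132.5), np.float64(157.0)), (np.float64(157.5), np.float64(161.5)), (np.float64(162.3), np.float64(164.3))]
```

servo_tool([
  [0.3, 0, 0, 0, 1],
  [0.8, 0, 0, 0, 1],
  [1.3, 0, 0, 0, 1],
  [1.5, 0, 0, 0, 1],
  [1.5, 0, 0, 0, 1],
])

```text
time: 11.88
tool_pos: [0.5805, -0.0797, 0.1963]
ee_rot: [-3.141, 0.001, 1.929]
wrist_force: [0.5, -0.7, 0.8]
width: 0.0005
finger_force: 0.0
```

```bash
python3 look.py
```

```text
t 11.88 clampx,y,z 0.0442 0.0007 0.1963 Fx,z -0.85 0.76 0.0005146278411785322
dark [(np.float64(83.0), np.float64(89.0)), (np.float64(98.0), np.float64(125.5)), (np.float64(170.3), np.float64(179.5))]
bright [(np.float64(126.3), np.float64(132.0)), (np.float64(133.0), np.float64(160.5)), (np.float64(163.5), np.float64(169.8))]
```

servo_tool([
  [-0.4, 0, 0, 0, 1],
  [-0.6, 0, 0, 0, 1],
  [-0.8, 0, 0, 0, 1],
  [-1, 0, 0, 0, 1],
  [-1.1, 0, 0, 0, 1],
  [-1.1, 0, 0, 0, 1],
])

```text
time: 12.43
tool_pos: [0.591, -0.1074, 0.1966]
ee_rot: [3.141, -0.0, 1.926]
wrist_force: [-1.0, 3.5, 3.6]
width: 0.0004
finger_force: 2.1
```

```bash
python3 look.py
```

```text
t 12.43 clampx,y,z 0.0145 0.0004 0.1966 Fx,z 3.63 3.57 0.0004474799446383618
dark [(np.float64(51.8), np.float64(94.5)), (np.float64(104.0), np.float64(111.8)), (np.float64(116.0), np.float64(128.0)), (np.float64(172.8), np.float64(189.8))]
bright [(np.float64(128.8), np.float64(134.8)), (np.float64(135.5), np.float64(165.5)), (np.float64(166.0), np.float64(172.5))]
```

servo_tool([
  [-0.1, 0, 0, 0, 1],
  [-0.2, 0, 0, 0, 1],
  [-0.3, 0, 0, 0, 1],
  [-0.4, 0, 0, 0, 1],
  [-0.4, 0, 0, 0, 1],
])

```text
time: 12.9
tool_pos: [0.5941, -0.1159, 0.1965]
ee_rot: [3.141, -0.001, 1.927]
wrist_force: [-2.2, 5.2, 4.1]
width: 0.0008
finger_force: 2.7
```

```bash
python3 look.py
```

```text
t 12.9 clampx,y,z 0.0055 0.0004 0.1965 Fx,z 5.64 4.12 0.0007747770819027953
dark [(np.float64(50.0), np.float64(97.5)), (np.float64(115.0), np.float64(128.0)), (np.float64(166.3), np.float64(189.8))]
bright [(np.float64(128.5), np.float64(134.8)), (np.float64(135.3), np.float64(159.3)), (np.float64(159.8), np.float64(164.0))]
```

servo_tool([
  [-0.08, 0, 0, 0, 1],
  [-0.16, 0, 0, 0, 1],
  [-0.22, 0, 0, 0, 1],
  [-0.22, 0, 0, 0, 1],
  [-0.22, 0, 0, 0, 1],
])

```text
time: 13.37
tool_pos: [0.5956, -0.12, 0.1961]
ee_rot: [-3.141, -0.003, 1.928]
wrist_force: [-1.9, 7.1, 3.1]
width: 0.0003
finger_force: 3.7
```

Run:
```python
from look import *
rep()
s,xs,g=st();print([(round(x*1000),int(v)) for x,v in zip(xs[180:330:6],g[180:330:6])])
```

```text
t 13.37 clampx,y,z 0.0011 0.0004 0.1961 Fx,z 7.32 3.11 0.00028069562554747387
dark [(np.float64(50.0), np.float64(99.0)), (np.float64(114.5), np.float64(128.0)), (np.float64(162.0), np.float64(189.8))]
bright [(np.float64(128.5), np.float64(158.5)), (np.float64(159.3), np.float64(161.5))]
t 13.42 clampx,y,z 0.0011 0.0004 0.196 Fx,z 8.16 2.48 0.000625724314296211
[(95, 53), (97, 53), (98, 49), (100, 77), (101, 102), (103, 103), (104, 103), (106, 101), (107, 99), (109, 71), (110, 96), (112, 94), (113, 95), (115, 55), (116, 24), (118, 24), (119, 37), (121, 45), (122, 46), (124, 45), (125, 44), (127, 43), (128, 58), (130, 192), (131, 221)]
```

Run:
```python
from look import *
s,xs,g=st()
for y in(-.022,-.014,-.008,-.003,0,.003,.008,.014,.022):
    q=np.array([proj(s,W(x,y,.075)) for x in np.arange(.094,.122,.001)],np.float32)
    print(y,cv2.remap(s['image'],q[None,:,0],q[None,:,1],1)[0].max(1))
```

```text
t 13.47 clampx,y,z 0.0011 0.0004 0.196 Fx,z 7.2 2.89 0.0003719638126297687
-0.022 [100 101  92 100  98  97  97  97  98  99  98  98  97  99  98  98  98  98
  97  98  96  98  97  97  97  98  97  98]
-0.014 [ 49  49  49  49  48  50  70  98 108 109 108 104 101 100  99  80  74  90
  89  89  89  87  21  25  27  23  34  44]
-0.008 [130 173 216 216  90  48  70  96 104 105 105 104 104 103  99  82  82 142
 210 207 227 220  11  22  26  25  34  44]
-0.003 [191 188 189 198 221  67  66 100 108 107 105 102 102 102  98  76  90 195
 207 205 205 206 205 206 131  14  33  44]
0 [189 190 189 198 221  66  65  97 104 105 107 108 105 102  96  68  86 166
 230 224 224 223 223 230 184  15  31  44]
0.003 [189 189 189 200 220  66  68 100 106 105 104 104 104 103  98  73  89 185
 192 192 192 191 191 198 146  14  33  43]
0.008 [108 109 111 111  54  48  72  95 102 100 103 105 105 104  98  78  90 116
 113 113 115 109  25  20  21  25  34  42]
0.014 [ 55  53  54  54  49  51  73  96 102 102 102 103 101 103  99  81  48  55
  54  54  56  53  26  22  23  25  34  42]
0.022 [105 105 104 104 105 104 104 104 106 107  68  49  54  56  57  56  56  58
  56  56  56  53  88 108  84  59  55  57]
```

Run:
```python
from h import *
s=cam('wrist')
T=np.eye(4);T[:3,:3]=rot([3.14,.001,1.927]);T[:3,3]=[.5765,-.0697,.197];T=T@s['T_tool_cam'];s['C'],s['Rm']=T[:3,3],T[:3,:3]
im=np.zeros((480,640,3),np.uint8);im[100:480,160:480]=cv2.imread('pics/w5.png')
for y in(-.014,-.008,0,.008):
    q=np.array([proj(s,W(x,y,.075)) for x in np.arange(.064,.105,.001)],np.float32)
    print(y,cv2.remap(im,q[None,:,0],q[None,:,1],1)[0].max(1))
```

```text
-0.014 [ 95  83 103 107 106 104 101 103  93  46  47  44  44  42  43  43  68 101
  98  97  97  93  89  89  88  88  91  81  50  34  24  23  25  25  28  25
  24  25  24  24  21]
-0.008 [207 127  95 100 101 102 103 106  94  47  50  44  43  45  44  43  71 117
 111 109 110 110 109 111 110 110 111 111 111  71  18  27  26  23  24  35
  37  22  23  23  21]
0 [179 117  91 101 103 104 104 103 103  87  53  41  53  98 113 110 110 110
 109 108 108 169 203 189 101 108 110 111 110  68  39  44  45  44  42  43
  43  41  37  26  19]
0.008 [ 96  82  95  98 100 102 103 105  98  62  47  43  45  44  43  40  63 103
 108 108 106 107 107 107 109 108 107 109 109  84  39  43  44  43  44  45
  42  42  36  27  21]
```

servo_tool([
  [0, 0, 0, 0, 1],
  [0, 0, 0, 0, 1],
  [0, 0, 0, 0, 1],
  [0, 0, 0, 0, 1],
  [0, 0, 0, 0, 1],
  [0, 0, 0, 0, 1],
])

```text
time: 14.07
tool_pos: [0.5956, -0.12, 0.196]
ee_rot: [-3.141, -0.003, 1.928]
wrist_force: [-2.6, 5.5, 3.8]
width: 0.0006
finger_force: 3.7
```

Run:
```python
from look import *
s,xs,g=st()
for y in(-.024,-.015,.015,.024):
    x=np.arange(.118,.140,.0005);q=np.array([proj(s,W(k,y,.086)) for k in x],np.float32)
    v=cv2.remap(s['image'],q[None,:,0],q[None,:,1],1)[0].max(1).astype(int);print(y,'rear rim edge',x[np.argmax(np.diff(v))])
x=np.arange(-.05,.05,.0005);q=np.array([proj(s,W(.1315,k,.086)) for k in x],np.float32)
h=cv2.cvtColor(cv2.remap(s['image'],q[None,:,0],q[None,:,1],1),cv2.COLOR_BGR2HSV)[0]
v=h[:,2].astype(int);print('side jumps',[(round(x[i]*1e3,1),v[i],v[i+2]) for i in np.flatnonzero(abs(v[2:]-v[:-2])>45)])
```

```text
t 14.07 clampx,y,z 0.0011 0.0004 0.196 Fx,z 6.05 3.75 0.0006194535606655629
-0.024 rear rim edge 0.1285
-0.015 rear rim edge 0.128
0.015 rear rim edge 0.128
0.024 rear rim edge 0.1285
side jumps [(np.float64(-36.0), np.int64(211), np.int64(116)), (np.float64(-35.5), np.int64(177), np.int64(96)), (np.float64(-32.5), np.int64(86), np.int64(186)), (np.float64(-32.0), np.int64(105), np.int64(197)), (np.float64(26.5), np.int64(200), np.int64(101)), (np.float64(27.0), np.int64(179), np.int64(61)), (np.float64(27.5), np.int64(101), np.int64(48)), (np.float64(35.0), np.int64(85), np.int64(133)), (np.float64(35.5), np.int64(89), np.int64(210)), (np.float64(36.0), np.int64(133), np.int64(215)), (np.float64(38.5), np.int64(223), np.int64(171)), (np.float64(39.5), np.int64(171), np.int64(117)), (np.float64(40.0), np.int64(157), np.int64(111))]
```

```bash
python3 -c "
from bench import robot
print(robot.close_job())"
```

```text
the job is handed in; nothing more can be done
None
```

I handed the job in with the tray square on the rail, about 2.5 mm off centre and pressed against the fixed jaw. The trigger was still held, with the pad pushed in about 7–9 mm by my estimate from images and forces; the hand-in returned no verdict.

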